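Stamp the laundry ticket

ROBOT

A 6-joint arm with a two-finger parallel gripper is mounted at the origin on a cart in front of the work surface, level with it; the furniture and walls round the work are solid. World frame = base frame: x ahead of the robot, y to its left, z up, the work surface at z = 0. Lengths are in m, angles in rad, forces in N, time in s.
With the tool pointing down it reaches from about 0.4 to 0.825 m from the base axis. Payload 7 kg.
Tool frame: the origin (TCP) lies at the centre of the arm's flange, where the gripper is bolted on; the fingertips stand 178 mm ahead of it and the grasp point (between the pads) lies 159 mm ahead of it; z points along the fingers, y is the line along which they close (so a half turn about z gives the same grasp; the last joint's range is limited). The gripper opens to 88 mm and grips with 3 to 60 N. Pads are 19 mm wide; open, the fingers measure 130 mm over their backs; the gripper's body (78 mm by 193 mm) begins 47 mm behind the grasp point.
Start: joints at [1.509, 0.359, 0.012, 0, -1.224, -0.288], TCP at [0.231, 0.634, 0.405] pointing down, gripper open.
Joint ranges: [-3.07, 3.07], [-1.43, 2.12], [-1.02, 1.25], [-3.03, 1.67], [-3.05, -0], [-3.03, 3.03]. Speed limits (rad/s): [2.39, 2.39, 3.01, 3.14, 3.14, 3.14].

INTERFACE

Orientations are given as a unit quaternion [w, x, y, z].
In Python, from plant import ctrl, cams, job gives the robot as it stands.
- The arm moves only by the tool drive_tool, never from a script. Its argument "rows" is a list of rows, each a list of 7 numbers: the shift along the tool's x, y, z in cm, then the turn, a rotation vector about the tool's x, y, z in rad, then the finger opening in cm, from 0 to 8.76. In form: [[tx, ty, tz, wx, wy, wz, gripper], ...]. A call has 1 to 20 rows; each row shifts and turns the commanded pose from where the row before left it, along the tool's axes as they then stand; what a row does not reach is not made up. A row lasts 1/10 s, in which the tool goes at most 50 mm and 8.59 degrees, less where a joint would pass 70% of its speed; a pose out of reach is approached as far as the arm can. A call with a gripper value outside its range is refused whole. The fingers move at their own pace and stop on an object; "force" is the grip in N (left out, the last holds). Time passes only in rows, so rows that do not move let the fingers close. It gives the time, the measured TCP pose, the force, the opening and the grip force at its end, in the units of the state.
- ctrl.read_state(): the state, without advancing time (a new reading comes with each control period).
- cams.get_image(name): name is "scene" or "top"; returns a dict with "img" (480x640x3 uint8, blue, green, red), "K" (3x3 intrinsics, pixels), "position" and "attitude" of the camera in the world. Camera axes: x right, y up, looking along -z (the intrinsics and any distortion apply to the point x, -y, -z); pixel columns grow to the right and rows downward; lengths in m; the calibration is good to about 2 mm. A picture is of the moment at which its call begins. There is no depth.
- job.finish_job(): hands the job in; it is judged then, once.
Trained networks look in the newest picture that a camera, given by its name, has taken for a name from the list of things; names that differ only in an ending like _2 or _b are one class to them, and where a whole thing is asked for, a point or a joint stands for the part that bears it (a point fixed in the world has none). Each returns a list of dicts, best first, with "score" (0 to 1); they miss things now and then, are a little off and sometimes report something else, mostly with a low value. They report only what shows in the picture. A call takes as long as a camera call. They do not tell look-alikes from the thing itself.
- cams.search_frame(camera, query): "position" ([column, row] in pixels, amid what is visible of it).
- cams.landmark_of(camera, query): "position" ([column, row] in pixels: a listed point, or the origin of a listed thing).
The state is a dict: "time": time; "qpos": joint angles; "qvel": joint speeds; "effort": joint torques, N m; "tool_pos": TCP position; "tcp_rot": TCP orientation; "force": force on the tool from outside, world axes, zero at the start; "wrist_torque": the same for the moment, N m; "opening": opening from 0.0 (shut) to 1.0 (fully open); "gripper_force": force on a finger pad.
Only numpy, scipy, OpenCV 4.12 (cv2) and the standard library are available. Lean on these libraries where they do the work, as an engineer would, in place of code of your own. Each camera call takes 0.05 s, during which the arm holds its last target. There are 200 camera calls.

TASK

The plunger stamp was left lying on its side. First stand it upright on the bare worktop and let go of it, then take it afresh across its other two sides and set it down in the ticket jig, between the two cheeks and centred over the printed box, and let go. Then press its plunger head all the way down to the stop and let it spring back, leaving the stamp standing there; do not push the plunger in anywhere else, and leave the soap carton, thread spool, matchbox and round pot where they are.

Things in the scene. Friction and masses are not known exactly. Their poses are not given: they have to be found in the camera images.
- stamp: Loose plunger stamp, about 0.3 kg: grey block 90 mm long (own x), 40 mm wide (y), 50 mm (z); black rubber foot at one end, black round head on a steel stem at the other. Origin: centre of the foot face; x points from foot to head. It starts lying on a 40x90 mm side (y level, z up, origin 25 mm above the worktop); upright, x points up and the origin is at the height of what it stands on.
- stamp_grip (a point): Point on the stamp's axis 80 mm from the foot, midway between two small steel domed studs (12 mm across, 3 mm proud, 46 mm over both) on the 40 mm apart y sides. Pinched at the studs and lifted, the stamp swings foot down by its own weight (mass centre about 50 mm from the foot). The z sides, 50 mm apart, are plain. Half a turn about the stamp's x is no different.
- plunger (a joint): How far the plunger is pushed in, m: 0 out (where its spring returns it), 0.012 at the stop. The spring takes 2 N at the start and 5 N at the stop.
- head_top (a point): Centre of the top of the plunger head: a flat black round 36 mm across and 10 mm thick, on a 12 mm stem, with a 14 mm gap below it to the block; 114 mm from the foot when out. It moves with the plunger.
- ticket_jig: Fixed jig: pale board 150 mm (own x) by 100 mm (y) by 6 mm with a paper card and two upright aluminium cheeks, 36 mm long (x), tops 80 mm above the worktop. The gap between them is 48 mm along y, open at both x ends: room for the stamp's 40 mm side but not for fingers beside it; the stamp's 50 mm goes along jig x. Clip bar 12 mm high near the -x end. Origin: centre of the underside.
- ticket_box (a point): Centre of the printed box (about 58 mm along the jig's x by 46 mm along its y) on the card between the cheeks, at the height of the card, 6 mm above the worktop. The stamp's foot belongs here.
- soap_box: Bystander: soap carton, 47x64x44 mm; origin under its centre. Leave alone.
- spool: Bystander: thread spool standing on end, 28 mm across, 43 mm high; origin under its centre. Leave alone.
- matchbox: Bystander: matchbox lying flat, 37x56x16 mm; origin under its centre. Leave alone.
- wax_pot: Bystander: round flat pot, 91 mm across, 44 mm high; origin under its centre. Leave alone.
Things that resemble listed ones, but are neither listed nor needed, are in the scene too. Leave any purple look-alike of the ticket_jig alone. Leave any green look-alike of the stamp alone.

How it is judged:
By the outcome, as a careful person would: the job done as asked, in the order asked, and still so for the second after the job is handed in, with the robot touching nothing.
It also fails if it takes over 72 s, if anything falls off the work surface, if the arm or the gripper's body presses on something with over 40 N, if the wrist force passes 120 N, or if a joint passes its speed limit or range.

## Working session

There is one attempt and no reset: what is moved stays moved. The work goes in short steps, Python scripts to look and compute and a tool call to move; the robot and the scene stay as the last step left them, time stands still between calls to the robot, and variables do not carry over. Pictures are saved under pics/ and viewed, at most 10 in all, crops included, and the job is handed in when it is done.

Besides the shell and the picture viewer there is one more tool, called after "Request:" as a command line: name --pt "numbers of a row" for each row, then --argument value for the rest. drive_tool: Moves the arm, as the interface text tells. Its arguments: {"type":"object","properties":{"rows":{"type":"array"},"force":{"type":"number"}},"required":["rows"]}

```bash
mkdir -p pics; ls; cat > h.py <<'E'
import numpy as np, cv2
from scipy.spatial.transform import Rotation as R
from plant import ctrl, cams, job
def Rq(q): return R.from_quat([q[1],q[2],q[3],q[0]])
def ray(im,uv):
    K=np.array(im["K"]); D=im.get("distortion")
    D=None if D is None else np.array(D,float)
    p=cv2.undistortPoints(np.array([[uv]],float),K,D)[0,0]
    d=Rq(im["attitude"]).apply([p[0],-p[1],-1]); return np.array(im["position"]),d
def at(im,uv,z):
    o,d=ray(im,uv); return o+d*(z-o[2])/d[2]
def proj(im,P):
    c=Rq(im["attitude"]).inv().apply(np.array(P)-im["position"]); K=np.array(im["K"])
    return [K[0,0]*c[0]/-c[2]+K[0,2], K[1,1]*-c[1]/-c[2]+K[1,2]]
E
python3 - <<'E'
from h import *
for n in ("scene","top"):
    im=cams.get_image(n); print(n,{k:v for k,v in im.items() if k!="img"})
    cv2.imwrite(f"pics/{n}0.png",im["img"])
    for q in ("stamp","stamp_grip","head_top","ticket_jig","ticket_box","soap_box","spool","matchbox","wax_pot"):
        for f,fn in (("S",cams.search_frame),("L",cams.landmark_of)):
            if f=="S" and q in("stamp_grip","head_top","ticket_box"):continue
            print(n,f,q,[(np.round(r["position"]).astype(int).tolist(),round(r["score"],2)) for r in fn(n,q)])
print(ctrl.read_state())
E
```

```text
pics
scene {'K': array([[519.36610336,   0.        , 320.46125913],
       [  0.        , 519.36610336, 243.32671335],
       [  0.        ,   0.        ,   1.        ]]), 'position': array([ 0.12605898, -0.66421242,  1.10148849]), 'attitude': array([ 0.9145258 ,  0.34619669, -0.07472438, -0.19546527])}
scene S stamp [([356, 381], 0.86), ([440, 381], 0.6)]
scene L stamp [([366, 358], 0.92), ([464, 382], 0.92)]
scene L stamp_grip [([354, 392], 0.64), ([429, 380], 0.56)]
scene L head_top [([351, 402], 0.49), ([414, 377], 0.42)]
scene S ticket_jig [([242, 150], 0.81), ([307, 247], 0.78)]
scene L ticket_jig [([309, 248], 0.75), ([242, 152], 0.68)]
scene L ticket_box [([247, 148], 0.94), ([310, 246], 0.88)]
scene S soap_box [([389, 272], 0.71)]
scene L soap_box [([388, 275], 0.55)]
scene S spool [([410, 298], 0.46)]
scene L spool [([409, 303], 0.7)]
scene S matchbox [([313, 314], 0.66)]
scene L matchbox [([314, 316], 0.74), ([308, 244], 0.25)]
scene S wax_pot [([288, 192], 0.76)]
scene L wax_pot [([287, 197], 0.91)]
top {'K': array([[562.86682273,   0.        , 311.47325122],
       [  0.
[... 651 characters left out ...]
244, 273], 0.72)]
{'time': 1.6, 'qpos': array([ 1.50910062e+00,  3.58615128e-01,  1.19027466e-02,  3.32834597e-06,
       -1.22406980e+00, -2.88148467e-01]), 'qvel': array([0.00107084, 0.00188479, 0.00061564, 0.00116276, 0.00147172,
       0.00099556]), 'effort': array([ 1.32966321e-03, -5.82377100e+01,  2.93301415e+01,  7.00263128e+00,
        1.24887947e-02, -2.34054039e-05]), 'tool_pos': array([0.23133767, 0.6341077 , 0.40465325]), 'tcp_rot': array([-7.20178195e-06,  9.84740200e-01, -1.74030855e-01,  7.56294549e-07]), 'force': array([-0.09271816,  0.41057392,  0.30817999]), 'wrist_torque': array([-0.01638627, -0.01925564, -0.03038709]), 'gripper_force': 0.0, 'opening': 0.9977147778379052}
```

View pics/scene0.png

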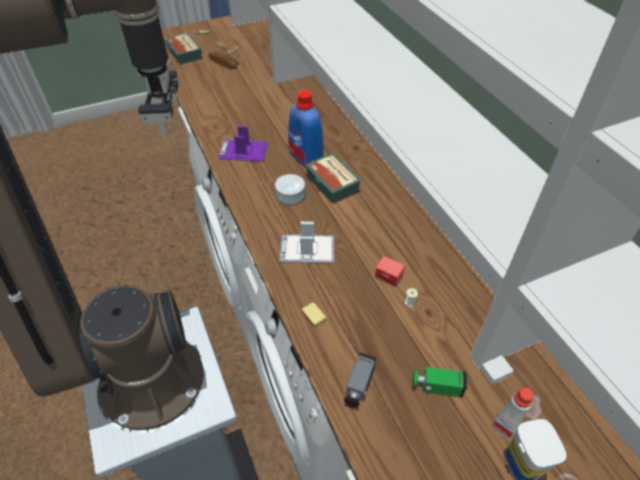

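View pics/top0.png

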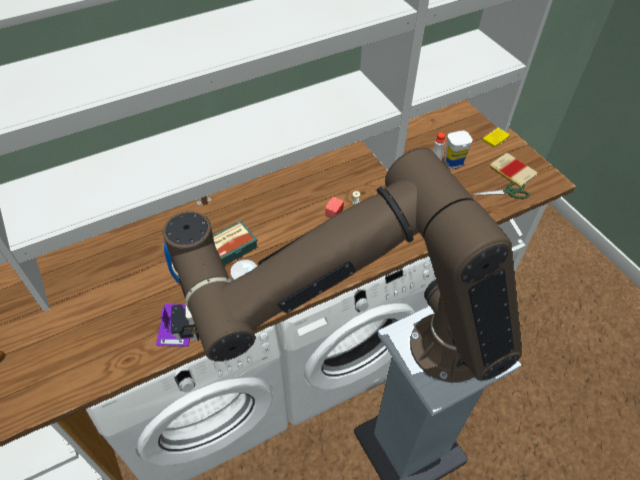

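```bash
python3 - <<'E'
from h import *
im=cams.get_image("scene")
c=cv2.resize(im["img"][330:430,320:490],None,fx=4.5,fy=4.5,interpolation=cv2.INTER_CUBIC); cv2.imwrite("pics/c1.png",c)
for n,uv,z in [("st1 foot",(366,358),.025),("st1 grip",(354,392),.025),("st1 head",(351,402),.025),("st2 foot",(464,382),.025),("st2 grip",(429,380),.025),("st2 head",(414,377),.025),("jigA",(247,148),.006),("jigB",(310,246),.006),("soap",(388,275),0),("spool",(409,303),0),("match",(314,316),0),("wax",(287,197),0)]:
    print(n,at(im,uv,z).round(3))
E
```

```text
st1 foot [ 0.468 -0.163  0.025]
st1 grip [ 0.405 -0.226  0.025]
st1 head [ 0.389 -0.244  0.025]
st2 foot [ 0.641 -0.306  0.025]
st2 grip [ 0.572 -0.269  0.025]
st2 head [ 0.545 -0.249  0.025]
jigA [0.473 0.71  0.006]
jigB [0.493 0.222 0.006]
soap [0.645 0.046 0.   ]
spool [ 0.65  -0.056  0.   ]
match [0.411 0.008 0.   ]
wax [0.51  0.439 0.   ]
```

View pics/c1.png

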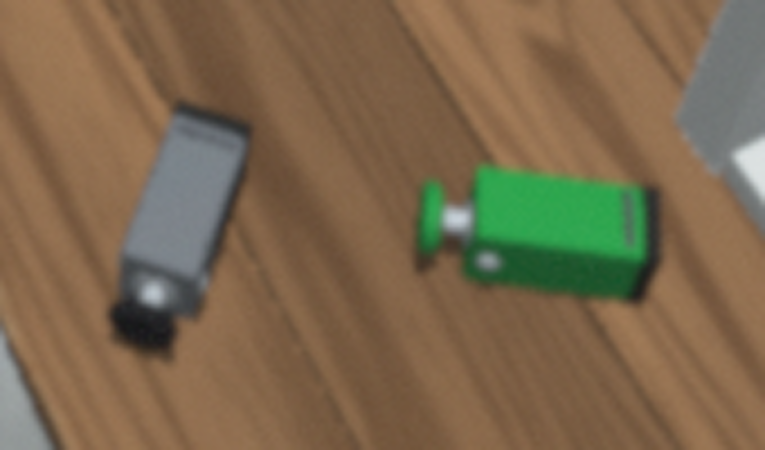

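The grey stamp at (356,381) is the target; its green look-alike is at (440,381). The pale jig is at (309,248) and the purple one at (242,150). The crop shows the grey stamp's foot at the upper right (366,358) and its head at the lower left (351,402). Next I'll refine the stamp and jig poses.

```bash
python3 - <<'E'
from h import *
from scipy.optimize import least_squares
im=cams.get_image("scene")
pts=np.array([(182,104),(249,128),(199,275),(122,252)])/4.5+[320-.39,330-.39]
W=[at(im,p,.05) for p in pts]; print(np.round(W,4))
# order: footleft, footright, headright, headleft
def mod(p):
    a=p[2];X=np.array([np.cos(a),np.sin(a),0]);Y=np.array([-X[1],X[0],0]);o=np.array([p[0],p[1],.05])
    return [o+Y*s*.02+X*l for s,l in((-1,0),(1,0),(1,.09),(-1,.09))],o,X
best=min((least_squares(lambda p:np.ravel([np.array(proj(im,q))-t for q,t in zip(mod(p)[0][::1] if k else [mod(p)[0][i] for i in(1,0,3,2)],pts)]),[.468,-.163,-2.34]) for k in(0,1)),key=lambda r:r.cost)
p=best.x;print("stamp",p,np.degrees(p[2]),best.fun.round(1)); print("grip",mod(p)[1]+.08*mod(p)[2])
c=cv2.resize(im["img"][205:280,265:350],None,fx=8,fy=8,interpolation=cv2.INTER_CUBIC); cv2.imwrite("pics/c2.png",c)
E
```

```text
[[ 0.454  -0.1568  0.05  ]
 [ 0.4786 -0.1827  0.05  ]
 [ 0.4194 -0.2426  0.05  ]
 [ 0.3909 -0.2168  0.05  ]]
stamp [ 0.4678822 -0.1678927 -2.3621954] -135.3438268874776 [-0.7 -1.1  1.2 -0.7 -0.   1.4 -0.4  0.2]
grip [ 0.41097522 -0.22412076  0.05      ]
```

View pics/c2.png

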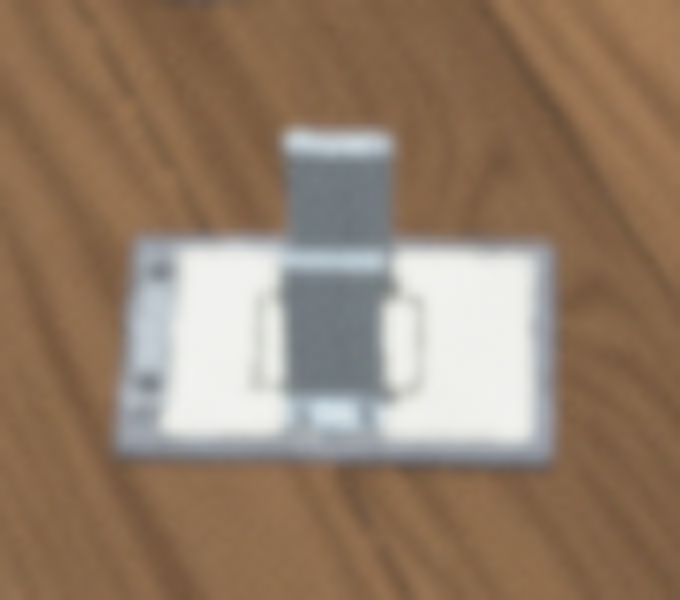

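The crop shows the pale jig with its clip bar at the left (x≈284, y≈246). The printed box is around (307,248), and the two cheek tops lie at rows ≈223 (far) and ≈237 (near).

```bash
python3 - <<'E'
from h import *
im=cams.get_image("scene")
def P(u,v,z): return at(im,(265+u/8-.44,205+v/8-.44),z)
def ang(a,b): d=b-a; return np.degrees(np.arctan2(d[1],d[0])).round(1),np.hypot(*d[:2]).round(4)
tl,tr=P(135,240,.006),P(555,245,.006); bl,br=P(115,457,0),P(555,464,0)
print("board c",(tl+tr+bl+br)/4,ang(tl,tr),ang(bl,br),ang(bl,tl),ang(br,tr))
b=[P(u,v,.006) for u,v in((258,290),(425,295),(420,395),(250,390))]
print("box c",np.mean(b,0),ang(b[0],b[1]),ang(b[3],b[2]),ang(b[3],b[0]))
f=[P(u,v,.08) for u,v in((285,156),(393,156),(287,247),(391,249))]
fo=[P(u,v,.08) for u,v in((283,129),(393,131),(287,270),(389,270))]
print("cheek c",np.mean(f,0),ang(f[0],f[1]),ang(f[2],f[3]),ang(f[2],f[0]),ang(f[3],f[1]))
print("outer c",np.mean(fo,0),ang(fo[0],fo[1]),ang(fo[2],fo[3]),ang(fo[2],fo[0]))
E
```

```text
board c [0.48318234 0.22009255 0.003     ] (np.float64(-25.0), np.float64(0.15)) (np.float64(-25.3), np.float64(0.151)) (np.float64(64.4), np.float64(0.0954)) (np.float64(64.9), np.float64(0.0961))
box c [0.4829843  0.22104021 0.006     ] (np.float64(-26.4), np.float64(0.0591)) (np.float64(-26.3), np.float64(0.0589)) (np.float64(64.2), np.float64(0.0464))
cheek c [0.48371162 0.21865319 0.08      ] (np.float64(-24.1), np.float64(0.0366)) (np.float64(-25.6), np.float64(0.0346)) (np.float64(68.2), np.float64(0.0418)) (np.float64(65.4), np.float64(0.0427))
outer c [0.48387575 0.21989135 0.08      ] (np.float64(-25.5), np.float64(0.0376)) (np.float64(-24.1), np.float64(0.0338)) (np.float64(68.5), np.float64(0.0649))
```

Request:
drive_tool --pt "4.5 0 0 0 0 0.15 8.76" --pt "4.5 0 0 0 0 0.15 8.76" --pt "4 2 0 0 0 0.15 8.76" --pt "1.5 4.5 0 0 0 0.15 8.76" --pt "0 4.5 0 0 0 0.15 8.76" --pt "-0.5 4.5 0 0 0 0.1 8.76" --force 12

```text
time: 2.35
tool_pos: [0.2323, 0.4704, 0.4046]
tcp_rot: [0.0, 0.823, -0.568, 0.0]
force: [-1.6, 1.6, 2.0]
opening: 0.999
gripper_force: 0.0
```

```bash
cat >> h.py <<'E'
def dist(wps,grip,start=None):
    """wps: (x,y,z_tcp,yaw_deg,nrows); prints the per-row tool-axis shift (cm) and turn"""
    s=ctrl.read_state(); x=Rq(s["tcp_rot"]).as_matrix(); p=np.array(s["tool_pos"])
    yaw=np.degrees(np.arctan2(x[1,0],x[0,0])); print("t",s["time"],"p",p.round(4),"yaw",yaw.round(2),"tilt",x[:,2].round(4),"q6",s["qpos"][5].round(2),"op",round(s["opening"],3),"F",s["force"].round(1))
    for X,Y,Z,w,n in wps:
        d=(np.array([X,Y,Z])-p)/n; dy=((w-yaw+180)%360-180)/n; out=[]
        for i in range(n):
            a=np.radians(yaw); ex=np.array([np.cos(a),np.sin(a),0]); ey=np.array([np.sin(a),-np.cos(a),0])
            r=[round(100*d@ex,2),round(100*d@ey,2),round(-100*d[2],2),0,0,round(-np.radians(dy),3),grip]
            out.append(r); p=p+(r[0]*ex+r[1]*ey-r[2]*np.array([0,0,1]))/100; yaw-=np.degrees(r[5])
        print(str(out))
    print("end",p.round(4),round(yaw,2))
E
python3 -c "
from h import *
dist([(.43,.25,.36,-80,6),(.41,-.224,.30,-135.2,11)],8.76)"
```

```text
t 2.35 p [0.2323 0.4704 0.4046] yaw -69.26 tilt [ 0.e+00 -1.e-04 -1.e+00] q6 -1.12 op 0.999 F [-1.6  1.6  2. ]
[[np.float64(4.6), np.float64(-1.78), np.float64(0.74), 0, 0, np.float64(0.031), 8.76], [np.float64(4.55), np.float64(-1.92), np.float64(0.74), 0, 0, np.float64(0.031), 8.76], [np.float64(4.48), np.float64(-2.06), np.float64(0.74), 0, 0, np.float64(0.031), 8.76], [np.float64(4.42), np.float64(-2.2), np.float64(0.74), 0, 0, np.float64(0.031), 8.76], [np.float64(4.35), np.float64(-2.34), np.float64(0.74), 0, 0, np.float64(0.031), 8.76], [np.float64(4.27), np.float64(-2.47), np.float64(0.74), 0, 0, np.float64(0.031), 8.76]]
[[np.float64(4.21), np.float64(0.93), np.float64(0.55), 0, 0, np.float64(0.088), 8.76], [np.float64(4.28), np.float64(0.56), np.float64(0.55), 0, 0, np.float64(0.088), 8.76], [np.float64(4.31), np.float64(0.18), np.float64(0.55), 0, 0, np.float64(0.088), 8.76], [np.float64(4.31), np.float64(-0.2), np.float64(0.55), 0, 0, np.float64(0.088), 8.76], [np.float64(4.27), np.float64(-0.58), np.float64(0.55), 0, 0, np.float64(0.088), 8.76], [np.float64(4.21), np.float64(-0.95), np.float64(0.55), 0, 0, np.float64(0.088), 8.76], [np.float64(4.11), np.float64(-1.32), np.float64(0.55), 0, 0, np.float64(0.088), 8.76], [np.float64(3.98), np.float64(-1.67), np.float64(0.55), 0, 0, np.float64(0.088), 8.76], [np.float64(3.81), np.float64(-2.01), np.float64(0.55), 0, 0, np.float64(0.088), 8.76], [np.float64(3.62), np.float64(-2.34), np.float64(0.55), 0, 0, np.float64(0.088), 8.76], [np.float64(3.4), np.float64(-2.65), np.float64(0.55), 0, 0, np.float64(0.088), 8.76]]
end [ 0.4101 -0.224   0.2997] -135.38
```

Request:
drive_tool --pt "4.6 -1.8 0.7 0 0 0.03 8.76" --pt "4.5 -1.9 0.7 0 0 0.03 8.76" --pt "4.5 -2.1 0.7 0 0 0.03 8.76" --pt "4.4 -2.2 0.7 0 0 0.03 8.76" --pt "4.3 -2.3 0.7 0 0 0.03 8.76" --pt "4.3 -2.5 0.7 0 0 0.03 8.76" --pt "4.2 0.9 0.6 0 0 0.09 8.76" --pt "4.3 0.6 0.6 0 0 0.09 8.76" --pt "4.3 0.2 0.6 0 0 0.09 8.76" --pt "4.3 -0.2 0.6 0 0 0.09 8.76" --pt "4.3 -0.6 0.6 0 0 0.09 8.76" --pt "4.2 -0.9 0.6 0 0 0.09 8.76" --pt "4.1 -1.3 0.6 0 0 0.09 8.76" --pt "4.0 -1.7 0.6 0 0 0.09 8.76" --pt "3.8 -2.0 0.6 0 0 0.09 8.76" --pt "3.6 -2.3 0.6 0 0 0.09 8.76" --pt "3.4 -2.6 0.6 0 0 0.09 8.76" --pt "0 0 0 0 0 0 8.76" --pt "0 0 0 0 0 0 8.76"

```text
time: 4.25
tool_pos: [0.413, -0.2188, 0.2965]
tcp_rot: [-0.0, -0.375, 0.927, 0.0]
force: [0.5, -0.2, 0.7]
opening: 1.0
gripper_force: 0.0
```

```bash
sed -i 's/round(100\*d@ex,2),round(100\*d@ey,2),round(-100\*d\[2\],2)/round(float(100*d@ex),2),round(float(100*d@ey),2),round(float(-100*d[2]),2)/; s/round(-np.radians(dy),3)/round(float(-np.radians(dy)),3)/' h.py; python3 -c "
from h import *
dist([(.41,-.224,.22,-135.2,4),(.41,-.224,.184,-135.2,3)],8.76)
im=cams.get_image('scene'); cv2.imwrite('pics/c3.png',cv2.resize(im['img'][250:450,250:480],None,fx=3,fy=3))
im=cams.get_image('top'); print(cams.landmark_of('top','stamp'),cams.landmark_of('top','stamp_grip'))"
```

```text
t 4.25 p [ 0.413  -0.2188  0.2965] yaw -135.92 tilt [-5.e-04  1.e-04 -1.e+00] q6 -0.74 op 1.0 F [ 0.5 -0.2  0.7]
[[0.15, -0.04, 1.91, 0, 0, -0.003, 8.76], [0.15, -0.04, 1.91, 0, 0, -0.003, 8.76], [0.15, -0.04, 1.91, 0, 0, -0.003, 8.76], [0.15, -0.04, 1.91, 0, 0, -0.003, 8.76]]
[[-0.01, -0.0, 1.2, 0, 0, -0.0, 8.76], [-0.01, -0.0, 1.2, 0, 0, -0.0, 8.76], [-0.01, -0.0, 1.2, 0, 0, -0.0, 8.76]]
end [ 0.4101 -0.2239  0.1841] -135.23
[] []
```

Request:
drive_tool --pt "0.15 -0.04 1.9 0 0 -0.003 8.76" --pt "0.15 -0.04 1.9 0 0 -0.003 8.76" --pt "0.15 -0.04 1.9 0 0 -0.003 8.76" --pt "0.15 -0.04 1.9 0 0 -0.003 8.76" --pt "0 0 1.2 0 0 0 8.76" --pt "0 0 1.2 0 0 0 8.76" --pt "0 0 1.2 0 0 0 8.76" --pt "0 0 0 0 0 0 8.76" --pt "0 0 0 0 0 0 8.76"

```text
time: 5.35
tool_pos: [0.4107, -0.2224, 0.1851]
tcp_rot: [-0.0, -0.383, 0.924, -0.0]
force: [-0.4, 1.3, -0.1]
opening: 1.003
gripper_force: 0.0
```

```bash
python3 -c "
from h import *
dist([],0)
im=cams.get_image('scene'); print([cams.landmark_of('scene',q) for q in ('stamp','stamp_grip')])
cv2.imwrite('pics/c3.png',cv2.resize(im['img'][320:440,300:460],None,fx=5,fy=5,interpolation=cv2.INTER_CUBIC))"
```

```text
t 5.35 p [ 0.4107 -0.2224  0.1851] yaw -134.98 tilt [ 0.e+00 -1.e-04 -1.e+00] q6 -0.71 op 1.003 F [-0.4  1.3 -0.1]
end [ 0.4107 -0.2224  0.1851] -134.98
[[{'position': [463.5, 380.6], 'score': 0.89}], [{'position': [355.0, 392.3], 'score': 0.73}, {'position': [432.1, 377.6], 'score': 0.66}]]
```

View pics/c3.png

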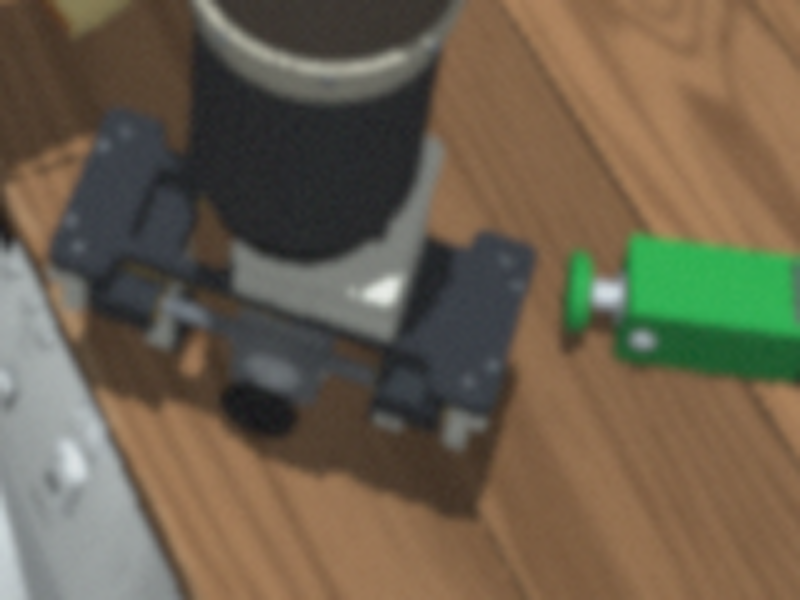

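The picture shows the fingers on either side of the grey block near its head end, with the head at about (352,401). Closing now.

Request:
drive_tool --pt "0.2 0 0.1 0 0 0 8.76" --pt "0 0 0 0 0 0 3" --pt "0 0 0 0 0 0 3" --pt "0 0 0 0 0 0 3" --pt "0 0 0 0 0 0 3" --pt "0 0 0 0 0 0 3" --pt "0 0 0 0 0 0 3" --pt "0 0 0 0 0 0 3" --force 12

```text
time: 6.3
tool_pos: [0.4088, -0.2245, 0.1837]
tcp_rot: [-0.0, -0.382, 0.924, 0.0]
force: [-0.9, 0.2, 0.5]
opening: 0.506
gripper_force: 12.0
```

Request:
drive_tool --pt "0 0 -0.6 0 0 0 3" --pt "0 0 -0.8 0 0 0 3" --pt "0 0 -0.8 0 0 0 3" --pt "0 0 -0.8 0 0 0 3" --pt "0 0 -0.8 0 0 0 3" --pt "0 0 -0.8 0 0 0 3" --pt "0 0 -0.8 0 0 0 3" --pt "0 0 -0.8 0 0 0 3" --pt "0 0 -0.8 0 0 0 3" --pt "0 0 -0.6 0 0 0 3" --pt "0 0 -0.6 0 0 0 3" --pt "0 0 0 0 0 0 3" --pt "0 0 0 0 0 0 3" --pt "0 0 0 0 0 0 3" --pt "0 0 0 0 0 0 3" --pt "0 0 0 0 0 0 3" --pt "0 0 0 0 0 0 3" --pt "0 0 0 0 0 0 3"

```text
time: 8.1
tool_pos: [0.4088, -0.2245, 0.2656]
tcp_rot: [-0.0, -0.382, 0.924, 0.0]
force: [-0.0, 0.7, -2.0]
opening: 0.511
gripper_force: 12.0
```

```bash
python3 -c "
from h import *
dist([],0)
im=cams.get_image('scene')
cv2.imwrite('pics/c4.png',cv2.resize(im['img'][320:440,300:460],None,fx=5,fy=5,interpolation=cv2.INTER_CUBIC))"
```

```text
t 8.1 p [ 0.4088 -0.2245  0.2656] yaw -135.09 tilt [-2.e-04  0.e+00 -1.e+00] q6 -0.71 op 0.511 F [-0.   0.7 -2. ]
end [ 0.4088 -0.2245  0.2656] -135.09
```

View pics/c4.png

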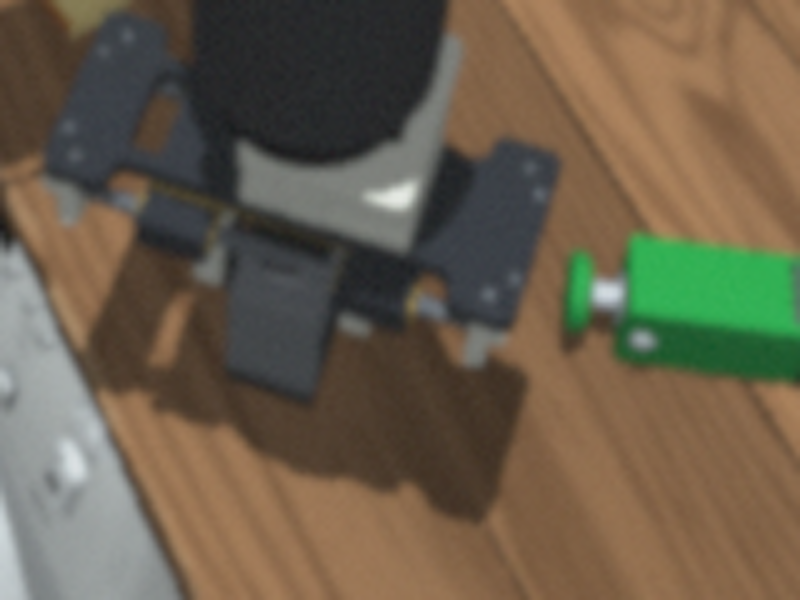

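The picture shows the stamp hanging foot down from the studs, with the foot edge near (354,398). Lowering it.

Request:
drive_tool --pt "0 0 0.5 0 0 0 3" --pt "0 0 0.6 0 0 0 3" --pt "0 0 0.6 0 0 0 3" --pt "0 0 0.4 0 0 0 3" --pt "0 0 0.2 0 0 0 3" --pt "0 0 0 0 0 0 3" --pt "0 0 0 0 0 0 3"

```text
time: 8.85
tool_pos: [0.4089, -0.2246, 0.2427]
tcp_rot: [-0.0, -0.382, 0.924, -0.0]
force: [0.1, -0.1, -3.3]
opening: 0.509
gripper_force: 12.0
```

```bash
python3 -c "
from h import *
dist([],0)
im=cams.get_image('scene')
s=.7071
for u in((345.3,394.7),(362.1,400.3)): print(at(im,u,.0266).round(4))
for k in(-1,1): print([round(float(v),1) for v in proj(im,[.4088-s*.025+k*s*.02,-.2245-s*.025-k*s*.02,.0266])])
cv2.imwrite('pics/c5.png',cv2.resize(im['img'][340:440,300:420],None,fx=6,fy=6,interpolation=cv2.INTER_CUBIC))"
```

```text
t 8.85 p [ 0.4089 -0.2246  0.2427] yaw -135.09 tilt [-0.e+00 -1.e-04 -1.e+00] q6 -0.71 op 0.509 F [ 0.1 -0.1 -3.3]
end [ 0.4089 -0.2246  0.2427] -135.09
[ 0.3845 -0.2248  0.0266]
[ 0.4123 -0.2515  0.0266]
[342.8, 397.3]
[360.3, 403.5]
```

Request:
drive_tool --pt "0 0 0.1 0 0 0 3" --pt "0 0 0.1 0 0 0 3" --pt "0 0 0 0 0 0 3" --pt "0 0 0 0 0 0 3"

```text
time: 9.3
tool_pos: [0.4092, -0.2246, 0.2412]
tcp_rot: [0.001, -0.382, 0.924, -0.0]
force: [0.7, 1.1, 1.4]
opening: 0.512
gripper_force: 12.0
```

Request:
drive_tool --pt "0 0 0.1 0 0 0 3" --pt "0 0 0 0 0 0 3" --pt "0 0 0 0 0 0 3"

```text
time: 9.6
tool_pos: [0.4098, -0.2245, 0.2407]
tcp_rot: [0.001, -0.382, 0.924, -0.001]
force: [0.8, 3.2, 7.4]
opening: 0.508
gripper_force: 12.0
```

```bash
python3 -c "
from h import *
im=cams.get_image('scene')
s=.7071
for z in(0,.09):
  for k in(-1,1): print(z,[round(float(v),1) for v in proj(im,[.4095-s*.025+k*s*.02,-.2245-s*.025-k*s*.02,z])])
cv2.imwrite('pics/c5.png',cv2.resize(im['img'][340:430,310:410],None,fx=6,fy=6,interpolation=cv2.INTER_CUBIC))"
```

```text
0 [342.7, 402.4]
0 [359.8, 408.6]
0.09 [344.2, 383.8]
0.09 [362.3, 390.2]
```

View pics/c5.png

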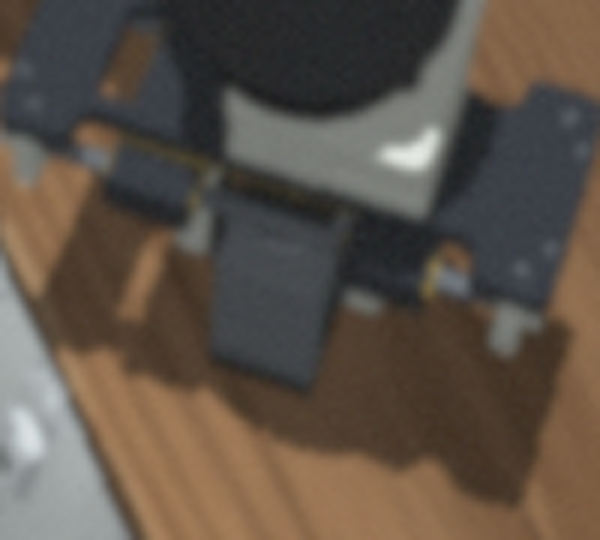

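The picture shows the foot edge at about (345,399)–(362,405). That is roughly 8 mm from where a plumb stamp would put it, so it probably leans about 6° and is held by stud friction. I'll ease the grip so it settles flat.

Request:
drive_tool --pt "0 0 0 0 0 0 3" --pt "0 0 0 0 0 0 3" --pt "0 0 0 0 0 0 3" --pt "0 0 0.1 0 0 0 3" --pt "0 0 0 0 0 0 3" --pt "0 0 0 0 0 0 3" --force 3

```text
time: 10.25
tool_pos: [0.4091, -0.2246, 0.2388]
tcp_rot: [0.0, -0.382, 0.924, -0.0]
force: [1.9, 0.8, 4.2]
opening: 0.514
gripper_force: 3.0
```

```bash
python3 -c "
from h import *
dist([],0)
im=cams.get_image('scene')
cv2.imwrite('pics/c6.png',cv2.resize(im['img'][340:430,310:410],None,fx=6,fy=6,interpolation=cv2.INTER_CUBIC))"
```

```text
t 10.25 p [ 0.4091 -0.2246  0.2388] yaw -135.08 tilt [ 4.e-04 -2.e-04 -1.e+00] q6 -0.71 op 0.514 F [1.9 0.8 4.2]
end [ 0.4091 -0.2246  0.2388] -135.08
```

View pics/c6.png

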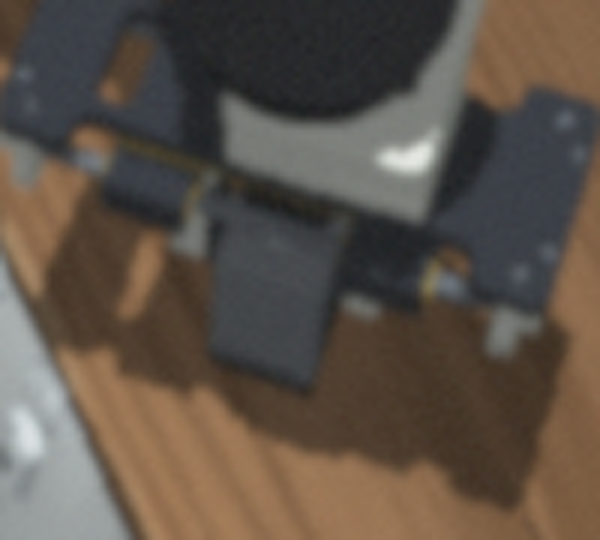

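The foot edge hasn't moved, at about (345,400)–(361,405). The height now matches flat standing. Releasing and rising.

Request:
drive_tool --pt "0 0 0 0 0 0 6.5" --pt "0 0 0 0 0 0 8.76" --pt "0 0 0 0 0 0 8.76" --pt "0 0 0 0 0 0 8.76" --pt "0 0 -2 0 0 0 8.76" --pt "0 0 -4 0 0 0 8.76" --pt "0 0 -4 0 0 0 8.76" --pt "0 4 0 0 0 0 8.76" --pt "0 4 0 0 0 0 8.76" --pt "0 4 0 0 0 0 8.76" --pt "0 0 0 0 0 0 8.76" --pt "0 0 0 0 0 0 8.76"

```text
time: 11.5
tool_pos: [0.3237, -0.1391, 0.3392]
tcp_rot: [0.001, -0.383, 0.924, -0.0]
force: [1.2, 0.1, 0.4]
opening: 1.001
gripper_force: 0.0
```

```bash
python3 -c "
from h import *
dist([],0)
im=cams.get_image('scene')
for q,z in (('stamp',0),('stamp_grip',.08),('head_top',.114)):
  for r in cams.landmark_of('scene',q): print(q,r['position'],round(r['score'],2),at(im,r['position'],z).round(4))
cv2.imwrite('pics/c7.png',cv2.resize(im['img'][340:430,310:410],None,fx=6,fy=6,interpolation=cv2.INTER_CUBIC))"
```

```text
t 11.5 p [ 0.3237 -0.1391  0.3392] yaw -134.95 tilt [ 1.8e-03  3.0e-04 -1.0e+00] q6 -0.95 op 1.001 F [1.2 0.1 0.4]
end [ 0.3237 -0.1391  0.3392] -134.95
stamp [463.1, 383.8] 0.8 [ 0.6482 -0.3002  0.    ]
stamp [354.3, 393.9] 0.68 [ 0.4103 -0.2205  0.    ]
stamp_grip [359.4, 381.7] 0.86 [ 0.4119 -0.2325  0.08  ]
stamp_grip [410.2, 303.6] 0.75 [ 0.6137 -0.1027  0.08  ]
head_top [360.1, 366.5] 0.5 [ 0.4194 -0.2168  0.114 ]
head_top [414.0, 373.6] 0.4 [ 0.5142 -0.2771  0.114 ]
```

View pics/c7.png

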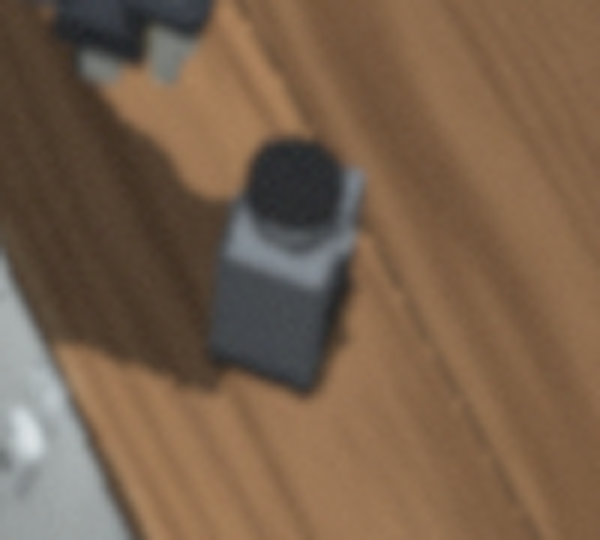

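The picture shows the stamp standing upright and free, with its head at about (358,371) and its foot edge at (345,399)–(361,405). Fitting its pose.

```bash
python3 -c "
from h import *
from scipy.optimize import least_squares
im=cams.get_image('scene')
# (crop px) , local (z-side dir a, y dir b, height); a=-1 is the camera-side face
o=[((293,188),(0,0,.114)),((212,358),(.025,-.02,0)),((310,393),(.025,.02,0)),((222,262),(.025,-.02,.09)),((328,292),(.025,.02,.09)),((360,172),(-.025,.02,.09))]
def f(p):
  a=p[2];A=np.array([np.cos(a),np.sin(a)]);B=np.array([-A[1],A[0]]);r=[]
  for c,l in o:
    w=p[:2]+A*l[0]+B*l[1]; r+=list(np.array(proj(im,[*w,l[2]]))-(np.array(c)/6+[309.58,339.58]))
  return r
r=least_squares(f,[.41,-.22,-2.356]);print(r.x.round(4),np.degrees(r.x[2]),np.round(r.fun,1))
x,y,a=r.x
d=np.degrees(a)+90
dist([(x,y,.34,d,11),(x,y,.30,d,2),(x,y,.24,d,5)],8.76)"
```

```text
[ 0.4138 -0.2217 -2.3134] -132.54576703708057 [ 0.4 -1.5 -0.6  1.8  0.3  1.4 -0.8 -0.8 -0.1 -0.2  0.7 -0.8]
t 11.75 p [ 0.3246 -0.14    0.3385] yaw -135.16 tilt [-1.e-03 -3.e-04 -1.e+00] q6 -0.95 op 0.995 F [-0.6 -0.1  0.6]
[[-0.05, -1.1, -0.01, 0, 0, -0.147, 8.76], [0.11, -1.09, -0.01, 0, 0, -0.147, 8.76], [0.27, -1.07, -0.01, 0, 0, -0.147, 8.76], [0.42, -1.02, -0.01, 0, 0, -0.147, 8.76], [0.57, -0.94, -0.01, 0, 0, -0.147, 8.76], [0.7, -0.85, -0.01, 0, 0, -0.147, 8.76], [0.82, -0.74, -0.01, 0, 0, -0.147, 8.76], [0.92, -0.61, -0.01, 0, 0, -0.147, 8.76], [0.99, -0.47, -0.01, 0, 0, -0.147, 8.76], [1.05, -0.32, -0.01, 0, 0, -0.147, 8.76], [1.09, -0.16, -0.01, 0, 0, -0.147, 8.76]]
[[-0.0, -0.0, 1.98, 0, 0, 0.0, 8.76], [-0.0, -0.0, 1.98, 0, 0, 0.0, 8.76]]
[[-0.0, -0.0, 1.2, 0, 0, 0.0, 8.76], [-0.0, -0.0, 1.2, 0, 0, 0.0, 8.76], [-0.0, -0.0, 1.2, 0, 0, 0.0, 8.76], [-0.0, -0.0, 1.2, 0, 0, 0.0, 8.76], [-0.0, -0.0, 1.2, 0, 0, 0.0, 8.76]]
end [ 0.4139 -0.2218  0.24  ] -42.52
```

Request:
drive_tool --pt "0 -1.1 0 0 0 -0.147 8.76" --pt "0.1 -1.1 0 0 0 -0.147 8.76" --pt "0.3 -1.1 0 0 0 -0.147 8.76" --pt "0.4 -1.0 0 0 0 -0.147 8.76" --pt "0.6 -0.9 0 0 0 -0.147 8.76" --pt "0.7 -0.8 0 0 0 -0.147 8.76" --pt "0.8 -0.7 0 0 0 -0.147 8.76" --pt "0.9 -0.6 0 0 0 -0.147 8.76" --pt "1.0 -0.5 0 0 0 -0.147 8.76" --pt "1.0 -0.3 0 0 0 -0.147 8.76" --pt "1.0 -0.2 0 0 0 -0.11 8.76" --pt "0 0 0 0 0 0 8.76" --pt "0 0 0 0 0 0 8.76"

```text
time: 13.05
tool_pos: [0.4112, -0.2207, 0.338]
tcp_rot: [0.0, 0.924, -0.381, -0.001]
force: [0.1, -0.3, 0.1]
opening: 1.0
gripper_force: 0.0
```

```bash
python3 -c "
from h import *
dist([(.4129,-.2208,.30,-44.5,3),(.4129,-.2208,.24,-44.5,5)],8.76)"
```

```text
t 13.05 p [ 0.4112 -0.2207  0.338 ] yaw -44.85 tilt [-1.8e-03  3.0e-04 -1.0e+00] q6 0.86 op 1.0 F [ 0.1 -0.3  0.1]
[[0.04, -0.04, 1.27, 0, 0, -0.002, 8.76], [0.04, -0.04, 1.27, 0, 0, -0.002, 8.76], [0.04, -0.04, 1.27, 0, 0, -0.002, 8.76]]
[[0.0, 0.0, 1.2, 0, 0, -0.0, 8.76], [0.0, 0.0, 1.2, 0, 0, -0.0, 8.76], [0.0, 0.0, 1.2, 0, 0, -0.0, 8.76], [0.0, 0.0, 1.2, 0, 0, -0.0, 8.76], [0.0, 0.0, 1.2, 0, 0, -0.0, 8.76]]
end [ 0.4129 -0.2207  0.2399] -44.5
```

Request:
drive_tool --pt "0.12 -0.1 1.3 0 0 -0.006 8.76" --pt "0 0 1.3 0 0 0 8.76" --pt "0 0 1.3 0 0 0 8.76" --pt "0 0 1.2 0 0 0 8.76" --pt "0 0 1.2 0 0 0 8.76" --pt "0 0 1.2 0 0 0 8.76" --pt "0 0 1.2 0 0 0 8.76" --pt "0 0 1.1 0 0 0 8.76" --pt "0 0 0 0 0 0 8.0" --pt "0 0 0 0 0 0 7.4" --pt "0 0 0 0 0 0 6.8" --pt "0 0 0 0 0 0 6.2" --pt "0 0 0 0 0 0 5.6" --pt "0 0 0 0 0 0 5.0" --pt "0 0 0 0 0 0 4.0" --pt "0 0 0 0 0 0 4.0" --pt "0 0 0 0 0 0 4.0" --force 20

```text
time: 14.75
tool_pos: [0.413, -0.2205, 0.2409]
tcp_rot: [0.0, 0.926, -0.376, 0.0]
force: [-1.3, 0.4, 3.0]
opening: 0.574
gripper_force: 19.8
```

```bash
python3 -c "
from h import *
dist([(.413,-.2208,.36,-44.5,8),(.4835,.0,.37,-80,8),(.4835,.22,.36,-115.3,8)],4)"
```

```text
t 14.75 p [ 0.413  -0.2205  0.2409] yaw -44.22 tilt [ 2.e-04 -1.e-04 -1.e+00] q6 0.87 op 0.574 F [-1.3  0.4  3. ]
[[0.0, 0.0, -1.49, 0, 0, 0.001, 4], [0.0, 0.0, -1.49, 0, 0, 0.001, 4], [0.0, 0.0, -1.49, 0, 0, 0.001, 4], [0.0, 0.0, -1.49, 0, 0, 0.001, 4], [0.0, 0.0, -1.49, 0, 0, 0.001, 4], [0.0, 0.0, -1.49, 0, 0, 0.001, 4], [0.0, 0.0, -1.49, 0, 0, 0.001, 4], [0.0, 0.0, -1.49, 0, 0, 0.001, 4]]
[[-1.31, -2.58, -0.12, 0, 0, 0.077, 4], [-1.51, -2.47, -0.12, 0, 0, 0.077, 4], [-1.69, -2.35, -0.12, 0, 0, 0.077, 4], [-1.87, -2.21, -0.12, 0, 0, 0.077, 4], [-2.03, -2.06, -0.12, 0, 0, 0.077, 4], [-2.18, -1.9, -0.12, 0, 0, 0.077, 4], [-2.32, -1.72, -0.12, 0, 0, 0.077, 4], [-2.45, -1.54, -0.12, 0, 0, 0.077, 4]]
[[-2.71, -0.48, 0.12, 0, 0, 0.077, 4], [-2.74, -0.27, 0.12, 0, 0, 0.077, 4], [-2.75, -0.06, 0.12, 0, 0, 0.077, 4], [-2.75, 0.15, 0.12, 0, 0, 0.077, 4], [-2.73, 0.36, 0.12, 0, 0, 0.077, 4], [-2.69, 0.57, 0.12, 0, 0, 0.077, 4], [-2.64, 0.78, 0.12, 0, 0, 0.077, 4], [-2.57, 0.98, 0.12, 0, 0, 0.077, 4]]
end [0.4836 0.2201 0.3601] -115.26
```

Request:
drive_tool --pt "0 0 -0.7 0 0 0 4" --pt "0 0 -1.5 0 0 0 4" --pt "0 0 -1.6 0 0 0 4" --pt "0 0 -1.6 0 0 0 4" --pt "0 0 -1.6 0 0 0 4" --pt "0 0 -1.6 0 0 0 4" --pt "0 0 -1.6 0 0 0 4" --pt "0 0 -1.0 0 0 0 4" --pt "-0.7 -1.3 -0.1 0 0 0.04 4" --pt "-1.0 -1.9 -0.1 0 0 0.06 4" --pt "-1.4 -2.3 -0.1 0 0 0.08 4" --pt "-1.6 -2.1 -0.1 0 0 0.08 4" --pt "-1.8 -2.0 -0.1 0 0 0.08 4" --pt "-2.0 -1.9 -0.1 0 0 0.08 4" --pt "-2.2 -1.7 0 0 0 0.08 4" --pt "-2.3 -1.5 0 0 0 0.08 4" --pt "-2.5 -1.3 0 0 0 0.08 4" --pt "-2.6 -1.1 0 0 0 0.08 4" --force 25

```text
time: 16.55
tool_pos: [0.486, 0.0256, 0.3584]
tcp_rot: [0.0, 0.726, -0.687, -0.0]
force: [0.2, -0.5, -3.4]
opening: 0.57
gripper_force: 24.7
```

```bash
python3 -c "
from h import *
dist([(.4835,.22,.365,-115.3,12)],4)"
```

```text
t 16.55 p [0.486  0.0256 0.3584] yaw -86.82 tilt [-1.1e-03 -1.0e-04 -1.0e+00] q6 -0.4 op 0.57 F [ 0.2 -0.5 -3.4]
[[-1.62, -0.07, -0.06, 0, 0, 0.041, 4], [-1.62, -0.0, -0.06, 0, 0, 0.041, 4], [-1.62, 0.06, -0.06, 0, 0, 0.041, 4], [-1.61, 0.13, -0.06, 0, 0, 0.041, 4], [-1.61, 0.2, -0.06, 0, 0, 0.041, 4], [-1.6, 0.26, -0.06, 0, 0, 0.041, 4], [-1.59, 0.33, -0.06, 0, 0, 0.041, 4], [-1.57, 0.39, -0.06, 0, 0, 0.041, 4], [-1.55, 0.46, -0.06, 0, 0, 0.041, 4], [-1.53, 0.52, -0.06, 0, 0, 0.041, 4], [-1.51, 0.58, -0.06, 0, 0, 0.041, 4], [-1.49, 0.64, -0.06, 0, 0, 0.041, 4]]
end [0.4834 0.22   0.3656] -115.01
```

Request:
drive_tool --pt "-1.6 -0.1 0 0 0 0.04 4" --pt "-1.6 0 0 0 0 0.04 4" --pt "-1.6 0.1 0 0 0 0.04 4" --pt "-1.6 0.1 0 0 0 0.04 4" --pt "-1.6 0.2 0 0 0 0.04 4" --pt "-1.6 0.3 0 0 0 0.04 4" --pt "-1.6 0.3 0 0 0 0.04 4" --pt "-1.6 0.4 0 0 0 0.04 4" --pt "-1.6 0.5 0 0 0 0.04 4" --pt "-1.0 0.4 0 0 0 0.04 4" --pt "0 0 0 0 0 0 4" --pt "0 0 0 0 0 0 4" --pt "0 0 0 0 0 0 4"

```text
time: 17.85
tool_pos: [0.4819, 0.1807, 0.3585]
tcp_rot: [-0.0, -0.577, 0.817, 0.0]
force: [0.9, 0.3, -3.6]
opening: 0.571
gripper_force: 24.7
```

```bash
python3 -c "
from h import *
dist([(.4835,.22,.36,-115.3,3)],4)"
```

```text
t 17.85 p [0.4819 0.1807 0.3585] yaw -109.51 tilt [-6.e-04 -4.e-04 -1.e+00] q6 -1.08 op 0.571 F [ 0.9  0.3 -3.6]
[[-1.25, 0.39, -0.05, 0, 0, 0.034, 4], [-1.24, 0.43, -0.05, 0, 0, 0.034, 4], [-1.22, 0.47, -0.05, 0, 0, 0.034, 4]]
end [0.4835 0.22   0.36  ] -115.36
```

Request:
drive_tool --pt "-1.25 0.4 0 0 0 0.034 4" --pt "-1.25 0.4 0 0 0 0.034 4" --pt "-1.2 0.5 0 0 0 0.034 4" --pt "0 0 0.5 0 0 0 4" --pt "0 0 0.5 0 0 0 4" --pt "0 0 0.5 0 0 0 4" --pt "0 0 0.5 0 0 0 4" --pt "0 0 0 0 0 0 4" --pt "0 0 0 0 0 0 4" --pt "0 0 0 0 0 0 4"

```text
time: 18.85
tool_pos: [0.4837, 0.2204, 0.3389]
tcp_rot: [0.0, -0.535, 0.845, -0.0]
force: [0.5, -0.6, -3.9]
opening: 0.573
gripper_force: 24.7
```

```bash
python3 -c "
from h import *
dist([(.4835,.22,.336,-115.3,1)],4)
im=cams.get_image('scene')
def draw(c,z,hx,hy,yaw,col,dst,off,f):
  a=np.radians(yaw);A=np.array([np.cos(a),np.sin(a)]);B=np.array([-A[1],A[0]])
  q=[(np.array(proj(im,[*(np.array(c)+A*i*hx+B*j*hy),z]))-off+.44)*f for i,j in((1,1),(1,-1),(-1,-1),(-1,1))]
  cv2.polylines(dst,[np.round(q).astype(int)],True,col,1)
for q in('stamp','stamp_grip','head_top','ticket_jig','ticket_box'): print(q,[(r['position'],round(r['score'],2)) for r in cams.landmark_of('scene',q)])
s=ctrl.read_state()['tool_pos']; zf=s[2]-.2405
off=np.array([255,165]);f=7
c=cv2.resize(im['img'][165:250,255:365],None,fx=f,fy=f,interpolation=cv2.INTER_CUBIC); raw=c.copy()
draw(s[:2],zf,.025,.02,-25.3,(0,0,255),c,off,f)
draw((.4835,.22),.006,.075,.05,-25.3,(0,255,0),c,off,f)
draw((.4835,.22),.08,.018,.024,-25.3,(255,0,0),c,off,f)
cv2.imwrite('pics/c8.png',c)"
```

```text
t 18.85 p [0.4837 0.2204 0.3389] yaw -115.38 tilt [ 3.e-04  2.e-04 -1.e+00] q6 -1.24 op 0.573 F [ 0.5 -0.6 -3.9]
[[0.04, -0.0, 0.29, 0, 0, -0.001, 4]]
end [0.4835 0.22   0.336 ] -115.32
stamp [([304.7, 226.7], 0.87), ([460.2, 381.9], 0.71)]
stamp_grip [([429.2, 379.2], 0.77), ([301.2, 206.0], 0.73)]
head_top [([409.4, 374.4], 0.66), ([306.4, 194.2], 0.42)]
ticket_jig [([244.6, 148.5], 0.58), ([310.1, 248.7], 0.55)]
ticket_box [([245.1, 149.0], 0.91), ([309.3, 248.1], 0.75)]
```

View pics/c8.png

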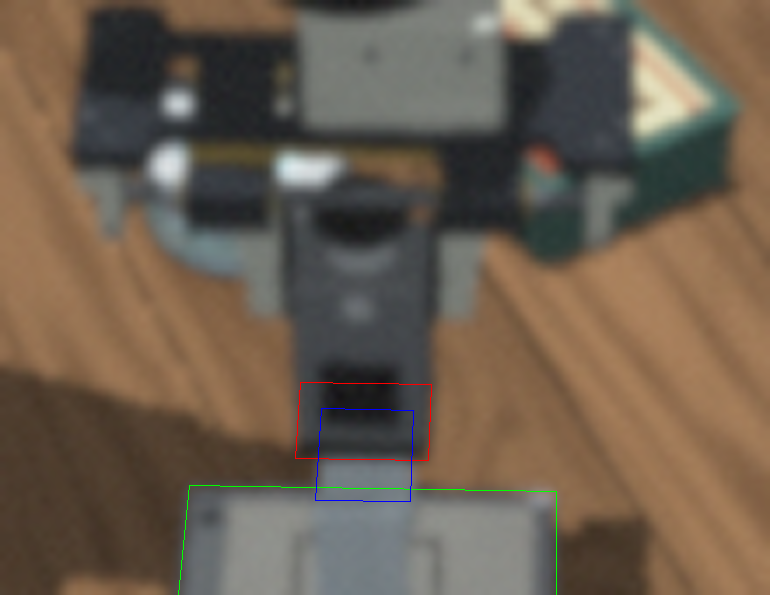

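The overlay matches the picture. The predicted foot outline (red) sits on the stamp's foot at crop (297–430, 458), and the jig board (green) and gap (blue) line up. Descending between the cheeks.

Request:
drive_tool --pt "0 0 0.6 0 0 0 4" --pt "0 0 0.8 0 0 0 4" --pt "0 0 0.8 0 0 0 4" --pt "0 0 0.8 0 0 0 4" --pt "0 0 0 0 0 0 4"

```text
time: 19.65
tool_pos: [0.4831, 0.2201, 0.307]
tcp_rot: [-0.001, -0.534, 0.845, -0.0]
force: [-0.3, 0.4, -3.9]
opening: 0.568
gripper_force: 24.7
```

Request:
drive_tool --pt "0 0 0.8 0 0 0 4" --pt "0 0 1.0 0 0 0 4" --pt "0 0 1.0 0 0 0 4" --pt "0 0 1.0 0 0 0 4" --pt "0 0 0.8 0 0 0 4" --pt "0 0 0.4 0 0 0 4" --pt "0 0 0.2 0 0 0 4" --pt "0 0 0 0 0 0 4" --pt "0 0 0 0 0 0 4" --pt "0 0 0 0 0 0 4"

```text
time: 20.65
tool_pos: [0.4837, 0.2205, 0.2571]
tcp_rot: [0.0, -0.535, 0.845, 0.0]
force: [0.3, -0.3, -3.4]
opening: 0.573
gripper_force: 24.7
```

Request:
drive_tool --pt "0 0 0.4 0 0 0 4" --pt "0 0 0.3 0 0 0 4" --pt "0 0 0.1 0 0 0 4" --pt "0 0 0 0 0 0 4" --pt "0 0 0 0 0 0 4"

```text
time: 21.15
tool_pos: [0.4836, 0.2205, 0.2487]
tcp_rot: [-0.0, -0.535, 0.845, -0.0]
force: [-0.1, 0.1, -3.0]
opening: 0.57
gripper_force: 24.7
```

Request:
drive_tool --pt "0 0 0.1 0 0 0 4" --pt "0 0 0.05 0 0 0 4" --pt "0 0 0 0 0 0 4" --pt "0 0 0 0 0 0 4"

```text
time: 21.55
tool_pos: [0.4836, 0.2204, 0.2472]
tcp_rot: [0.0, -0.534, 0.845, -0.0]
force: [-0.1, -0.6, -3.8]
opening: 0.573
gripper_force: 24.7
```

Request:
drive_tool --pt "0 0 0.08 0 0 0 4" --pt "0 0 0 0 0 0 4" --pt "0 0 0 0 0 0 4"

```text
time: 21.85
tool_pos: [0.4836, 0.2205, 0.2469]
tcp_rot: [0.0, -0.535, 0.845, -0.0]
force: [-3.4, -0.6, 5.3]
opening: 0.571
gripper_force: 24.7
```

Request:
drive_tool --pt "0 0 0.08 0 0 0 4" --pt "0 0 0 0 0 0 4" --pt "0 0 0 0 0 0 4"

```text
time: 22.15
tool_pos: [0.4836, 0.2205, 0.2469]
tcp_rot: [0.0, -0.535, 0.845, -0.0]
force: [-5.9, -0.7, 14.8]
opening: 0.572
gripper_force: 24.7
```

Request:
drive_tool --pt "0 0 -0.12 0 0 0 4" --pt "0 0 0 0 0 0 4" --pt "0 0 0 0 0 0 6" --pt "0 0 0 0 0 0 8.76" --pt "0 0 0 0 0 0 8.76" --pt "0 0 0 0 0 0 8.76" --pt "0 0 -1.5 0 0 0 8.76" --pt "0 0 -3 0 0 0 8.76" --pt "0 0 -3 0 0 0 8.76" --pt "0 0 0 0 0 0 0" --pt "0 0 0 0 0 0 0" --pt "0 0 0 0 0 0 0" --pt "0 0 0 0 0 0 0" --pt "0 0 0 0 0 0 0" --pt "0 0 0 0 0 0 0" --pt "0 0 0 0 0 0 0" --pt "0 0 0 0 0 0 0"

```text
time: 23.85
tool_pos: [0.4836, 0.2205, 0.3217]
tcp_rot: [-0.0, -0.534, 0.845, -0.0]
force: [-0.0, 0.2, -0.0]
opening: 0.332
gripper_force: 0.0
```

```bash
python3 -c "
from h import *
dist([],0); im=cams.get_image('scene')
for q,z in (('stamp',.006),('head_top',.12)):
  for r in cams.landmark_of('scene',q): print(q,r['position'],round(r['score'],2),at(im,r['position'],z).round(4))
print(proj(im,[.4836,.2205,.006]))
im=cams.get_image('top')
for q,z in (('stamp',.006),('head_top',.12)):
  for r in cams.landmark_of('top',q): print(q,r['position'],round(r['score'],2),at(im,r['position'],z).round(4))"
```

```text
t 23.85 p [0.4836 0.2205 0.3217] yaw -115.38 tilt [-2.e-04 -2.e-04 -1.e+00] q6 -1.24 op 0.332 F [-0.   0.2 -0. ]
end [0.4836 0.2205 0.3217] -115.38
stamp [302.3, 246.5] 0.94 [0.4726 0.229  0.006 ]
stamp [462.5, 381.8] 0.68 [ 0.647  -0.2975  0.006 ]
head_top [309.0, 248.9] 0.71 [0.4487 0.1219 0.12  ]
head_top [306.2, 248.1] 0.59 [0.4433 0.1272 0.12  ]
head_top [411.8, 375.9] 0.55 [ 0.505 -0.282  0.12 ]
head_top [305.5, 216.4] 0.47 [0.4852 0.23   0.12  ]
[np.float64(307.118833448072), np.float64(247.37151518971714)]
stamp [418.8, 175.1] 0.73 [ 0.6591 -0.3379  0.006 ]
stamp [312.3, 256.9] 0.5 [0.4981 0.2102 0.006 ]
head_top [418.7, 198.2] 0.42 [ 0.4761 -0.1927  0.12  ]
head_top [335.3, 211.5] 0.2 [0.556  0.0919 0.12  ]
```

Request:
drive_tool --pt "0 0 0 0 0 0 0" --pt "0 0 0 0 0 0 0" --pt "0 0 0 0 0 0 0" --pt "0 0 0 0 0 0 0" --pt "0 0 0.8 0 0 0 0" --pt "0 0 0.8 0 0 0 0" --pt "0 0 0.3 0 0 0 0" --pt "0 0 0 0 0 0 0"

```text
time: 24.95
tool_pos: [0.4833, 0.2203, 0.3018]
tcp_rot: [-0.001, -0.534, 0.845, -0.0]
force: [0.6, -0.3, 0.4]
opening: 0.008
gripper_force: 0.0
```

Tips are at 0.124 and the head at 0.120, so pressing slowly.

Request:
drive_tool --pt "0 0 0.2 0 0 0 0" --pt "0 0 0.2 0 0 0 0" --pt "0 0 0.2 0 0 0 0" --pt "0 0 0.2 0 0 0 0" --pt "0 0 0 0 0 0 0" --pt "0 0 0 0 0 0 0"

```text
time: 25.55
tool_pos: [0.4837, 0.2205, 0.2951]
tcp_rot: [0.0, -0.535, 0.845, -0.0]
force: [0.2, -0.4, 2.5]
opening: 0.001
gripper_force: 1.3
```

Request:
drive_tool --pt "0 0 0.2 0 0 0 0" --pt "0 0 0.2 0 0 0 0" --pt "0 0 0.2 0 0 0 0" --pt "0 0 0.1 0 0 0 0" --pt "0 0 0 0 0 0 0" --pt "0 0 0 0 0 0 0"

```text
time: 26.15
tool_pos: [0.4837, 0.2205, 0.2879]
tcp_rot: [0.0, -0.535, 0.845, -0.0]
force: [-0.7, 0.6, 5.0]
opening: 0.004
gripper_force: 2.2
```

Request:
drive_tool --pt "0 0 0.1 0 0 0 0" --pt "0 0 0.1 0 0 0 0" --pt "0 0 0 0 0 0 0" --pt "0 0 0 0 0 0 0"

```text
time: 26.55
tool_pos: [0.4837, 0.2205, 0.2863]
tcp_rot: [0.0, -0.535, 0.845, -0.0]
force: [-2.0, -0.7, 8.7]
opening: -0.001
gripper_force: 4.4
```

Request:
drive_tool --pt "0 0 0.1 0 0 0 0" --pt "0 0 0 0 0 0 0" --pt "0 0 0 0 0 0 0"

```text
time: 26.85
tool_pos: [0.4839, 0.2206, 0.2863]
tcp_rot: [0.001, -0.535, 0.845, -0.0]
force: [-3.9, -0.1, 15.3]
opening: 0.007
gripper_force: 8.0
```

The stop is reached: z stays at 0.2863 while the force climbs to 15 N. Releasing upward and moving clear so I can check.

Request:
drive_tool --pt "0 0 -0.3 0 0 0 0" --pt "0 0 -0.4 0 0 0 0" --pt "0 0 -0.5 0 0 0 0" --pt "0 0 -0.8 0 0 0 0" --pt "0 0 -1.5 0 0 0 0" --pt "0 0 -3 0 0 0 0" --pt "0 0 -3 0 0 0 0" --pt "-3 0 -2 0 0 0 0" --pt "-4 0 0 0 0 0 0" --pt "-4 0 0 0 0 0 0" --pt "-4 0 0 0 0 0 0" --pt "-3 0 0 0 0 0 0" --pt "0 0 0 0 0 0 0" --pt "0 0 0 0 0 0 0"

```text
time: 28.25
tool_pos: [0.5605, 0.3834, 0.3985]
tcp_rot: [-0.001, -0.535, 0.845, -0.0]
force: [0.2, -1.0, 0.0]
opening: 0.002
gripper_force: 0.0
```

```bash
python3 -c "
from h import *
dist([],0)
for n in('scene','top'):
  im=cams.get_image(n)
  for q,w in (('stamp',[.4836,.2205,.006]),('stamp_grip',[.4836,.2205,.086]),('head_top',[.4836,.2205,.12]),('ticket_box',[.4835,.22,.006])):
    print(n,q,'expect',np.round(proj(im,w),1),[(np.round(r['position'],1).tolist(),round(r['score'],2)) for r in cams.landmark_of(n,q)])
  if n=='scene':
    h=np.array(proj(im,[.4836,.2205,.12])).round().astype(int); p=im['img'][h[1]-14:h[1]+15,h[0]-12:h[0]+13].max(2)
    m=(p<60).astype(np.uint8); k,l,st,ce=cv2.connectedComponentsWithStats(m); print(h,st[1:].tolist(),(ce[1:]+h-[12,14]).round(1).tolist())
"
```

```text
t 28.25 p [0.5605 0.3834 0.3985] yaw -115.37 tilt [-0.0021 -0.0018 -1.    ] q6 -1.33 op 0.002 F [ 0.2 -1.   0. ]
end [0.5605 0.3834 0.3985] -115.37
scene stamp expect [307.1 247.4] [([464.0, 382.3], 0.81)]
scene stamp_grip expect [306.6 227.8] [([306.5, 231.3], 0.73), ([429.4, 380.1], 0.69), ([285.8, 194.9], 0.3)]
scene head_top expect [306.3 218.9] [([412.4, 376.0], 0.54), ([309.1, 220.3], 0.49)]
scene ticket_box expect [307.2 247.5] [([308.3, 244.9], 0.7), ([242.0, 148.1], 0.61)]
[306 219] [[8, 11, 11, 9, 79]] [[306.6, 220.5]]
top stamp expect [311.6 261. ] []
top stamp_grip expect [311.5 246.4] [([313.3, 244.5], 0.62)]
top head_top expect [311.5 239.9] [([310.6, 236.9], 0.64)]
top ticket_box expect [311.7 261. ] [([311.4, 254.6], 0.97), ([176.7, 320.7], 0.91)]
```

Detections in both cameras match the stamp standing centred in the jig. The head is back up, with its centre at (306.6,220.5) against (306.3,218.9) expected for its top.

```bash
python3 -c "
from plant import job
print(job.finish_job())"
```

```text
the job is handed in; nothing more can be done
None
```

The job is handed in at about 28 s: the stamp was stood upright and released, regripped across its other two sides, set centred in the ticket jig, pressed to the stop at 15 N and left standing there with its head sprung back; the hand-in gave no verdict, and I did not re-check the bystanders at the end.

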